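Pop the chopstick case and trap it

TASK

Press down the paddle key of the spring ejector with one finger so that the wooden chopstick case pops forward, and have the other finger stop the case in the channel before it runs out of the open mouth. Finish like that, with the key still held down and the case still resting against your finger in the channel; nothing is to be picked up, and the other things on the table stay where they are.

Things in the scene. Friction and masses are not known exactly. Their poses are not given: they have to be found in the camera images.
- ejector: Spring ejector on a grey base plate (310 x 180 mm), fixed, at varying place and yaw. Origin: on the table under the channel's middle line, 95 mm from its open mouth. Axes: -x is the way the case pops, +x towards the white spring housing (x 112 to 188 mm, 72 mm high), +y towards the key, z up.
- channel_mouth (a point): Middle of the floor edge at the channel's open mouth, ejector (-95, 0, 40) mm; beyond it the case drops. The straight level channel runs along ejector x; slick floor 40 mm above the table, inside 40 mm wide, two side walls 5 mm thick and only 10 mm high (tops 50 mm above the table).
- pusher (a joint): Spring pusher behind the case, its stroke in m: 0 at the start, at most 0.075. It shoves the case towards ejector -x with about 2.4 N at first, 1.2 N at full stroke. Once let go the case is out of the channel in about half a second, so the stopping finger must already stand in the channel.
- key (a joint): The paddle key, how far it is pressed straight down in m: 0 up (at the start), 0.014 fully down. Spring: 3.5 N at first, 7 N fully down; it rises when let go. A steel gate joined to it stands 9 mm above the channel floor in front of the case and sinks with the key, letting the case go at about 0.009.
- key_top (a point): Middle of the key's top: flat grey plate, 70 mm (ejector x -70 to 0) by 60 mm (ejector y 48 to 108), 68 mm above the table when up, 54 mm fully down; centre at ejector (-35, 78) mm. Two fingertips at equal height can go down together, one on the key, one into the channel: as the case is let go they are below its top and above the walls.
- case: Wooden chopstick case lying in the channel, 100 mm (x) x 34 mm x 30 mm high, about 90 g. Origin: middle of its underside; axes parallel to the ejector's. At the start its origin is at ejector (50, 0, 40) mm, its leading end at ejector x = 0, its top 70 mm above the table.
- case_front (a point): Middle of the case's leading end face (the end towards the channel's open mouth), 15 mm above its underside. It may be stopped anywhere from about 8 mm forward of its start to about 75 mm forward.
- spare_case: Bystander: a second case like the first, lying on the table beside the ejector's far right end, 30 mm high. Origin: middle of underside.
- bundle: Bystander: bundle of bare chopsticks, 200 x 40 x 32 mm high, lying right of the ejector (its -y side). Origin: middle of underside.
- stamp: Bystander: small turned wooden hand stamp, 34 mm across, 58 mm high, standing behind the key, beside the case. Origin: middle of underside.
- sleeves: Bystander: stack of paper sleeves, 180 x 36 x 30 mm high. Origin: middle of underside.
- cup: Bystander: clear plastic cup, 90 mm across, 100 mm high. Origin: middle of underside.
- glue_jar: Bystander: white jar, 56 mm across, 70 mm high. Origin: middle of underside.
Not all that is in view belongs to the job. Leave any green, purple or turquoise look-alike of the case alone.

How it is judged (in metres and radians):
On the way, in this order (a step that is already met when the one before it is completed fails the run):
1. the key is pressed down more than 6 mm (value of joint key above 0.006 m).
2. the case has popped more than 5 mm forward and stands still against a finger (x of case in the frame of ejector below 0.045 m and contact force between the fingers and case above 0.2 N and linear speed of case below 0.02 m/s), for 0.3 s.
At the end, for the whole second after the job is handed in: The key is held down (more than 7 mm), the case lies level in the channel, 5 to 80 mm forward of where it started and within 8 mm of the channel's middle line, at rest, and pressed against a finger with more than 0.2 N (all of step 2 and value of joint key above 0.007 m and x of case in the frame of ejector above -0.03 m and y of case in the frame of ejector between -0.008 and 0.008 m and height (world z) of case between 0.034 and 0.046 m and angle between case's own z axis and vertical below 0.15 rad); the arm keeps its last pose, push and grip.
It fails at once if the case runs out of the channel (more than 87 mm forward) (x of case in the frame of ejector below -0.037 m).
It fails at once if the case is lifted more than 14 mm, dropped or tipped (height (world z) of case above 0.054 m or height (world z) of case below 0.03 m or angle between case's own z axis and vertical above 0.35 rad).
It fails at once if the case is forward of the gate while the key is up (x of case in the frame of ejector below 0.043 m and value of joint key below 0.003 m).
It fails at once if a bystander is moved more than 15 mm (distance of any of spare_case, bundle, stamp, sleeves, cup, glue_jar from where it was at the start of the episode above 0.015 m).
It also fails if it takes over 40 s, if anything falls off the work surface, if the arm or the gripper's body presses on something with over 40 N, if the wrist force passes 120 N, or if a joint passes its speed limit or range.

ROBOT

A 6-joint arm with a two-finger parallel gripper is mounted at the origin on the work surface. World frame = base frame: x ahead of the robot, y to its left, z up, the work surface at z = 0. Lengths are in m, angles in degrees, forces in N, time in s.
With the tool pointing down it reaches from about 0.375 to 0.9 m from the base axis. Payload 3.1 kg.
Tool frame: the origin (TCP) lies on the centre line of the jaws, within the pads' length; the fingertips stand 25 mm ahead of it and the grasp point (between the pads) lies 6 mm ahead of it; y points along the fingers, x is the direction in which the jaws open and shut, and the axes are right-handed (so a half turn about y gives the same grasp; the last joint's range is limited). The gripper opens to 87 mm and grips with 3 to 60 N. Pads are 19 mm wide; open, the fingers measure 117 mm over their backs; the gripper's body (75 mm by 190 mm) begins 51 mm behind the grasp point.
Start: joints at [-86.373, 30.224, 82.088, -0, 67.689, -10.227], TCP at [0.15, -0.607, 0.248] pointing down, gripper open.
Joint ranges: [-176.69, 176.69], [-43.24, 126.21], [12.49, 139.97], [-82, 262], [0, 151.66], [-163.58, 163.58]. Speed limits (degrees/s): [159.86, 159.86, 180, 180, 180, 180].

INTERFACE

Orientations are given as a 3x3 rotation matrix whose columns are the frame's x, y, z axes.
In Python, from rig import * gives the robot as it stands.
- The arm moves only by the tool play_rows, never from a script. Its argument "commands" is a list of rows, each a list of 2 entries, a list of its own where there are three numbers: the shift along the world's x, y, z in m, then the turn, a rotation vector about the world's x, y, z in rad. A call has 1 to 10 rows; each row is the pose to reach, as a shift and turn from the pose commanded when the call began; what a row does not reach only later rows make up. A row lasts 1/8 s, in which the tool goes at most 62.5 mm and 10.7 degrees, less where a joint would pass 70% of its speed; a pose out of reach is approached as far as the arm can. A call with a gripper value outside its range is refused whole. "gripper" is the finger opening in m, from 0 to 0.087, set as the call begins (left out, the last holds). The fingers move at their own pace and stop on an object; the grip force is fixed at half the most. Time passes only in rows, so rows that repeat a pose let the fingers close. It gives the time, the measured TCP pose, the force and the opening at its end, in the units of the state.
- read_state(): the state, without advancing time (a new reading comes with each control period).
- capture(name): name is "scene" or "top" or "wrist"; returns a dict with "frame" (400x640x3 uint8, red, green, blue), "depth" (400x640 float32, m along the optical axis (not along the pixel's ray), 0 where there is no reading), "mtx" (3x3 intrinsics, pixels), "dist_coeffs" ([k1, k2, p1, p2, k3] as OpenCV has them; the pictures are not rectified), "cam_to_world" (4x4, takes a point from camera to world coordinates); the wrist camera has in their place "hand_eye" (4x4, takes a point from camera to tool coordinates, whose origin is the TCP and whose axes are the tool frame's). Camera axes: x right, y down, z forward; pixel columns grow to the right and rows downward; lengths in m; the calibration is good to about 2 mm. A picture is of the moment at which its call begins: read the wrist's pose just before it.
- hand_in(): hands the job in, once; it reports no verdict.
The state is a dict: "time_s": time; "joint_positions": joint angles; "qvel": joint speeds; "tau": joint torques, N m; "position": TCP position; "tcp_rot": TCP orientation; "force": force on the tool from outside, world axes, zero at the start; "moment": the same for the moment, N m; "opening": opening from 0.0 (shut) to 1.0 (fully open).
Only numpy, scipy, OpenCV 4.12 (cv2) and the standard library are available. Lean on these libraries where they do the work, as an engineer would, in place of code of your own. Each camera call takes 0.05 s, during which the arm holds its last target. There are 200 camera calls.

## Working session

There is one attempt and no reset: what is moved stays moved. The work goes in short steps, Python scripts to look and compute and a tool call to move; the robot and the scene stay as the last step left them, time stands still between calls to the robot, and variables do not carry over. Pictures are saved under pics/ and viewed, about 8 in all and at most 12, crops included, and the job is handed in when it is done.

Besides the shell and the picture viewer there is one more tool, called after "Emit:" as a command line: name --argument value ..., lists and objects as JSON in quotes. play_rows: Moves the arm, as the interface text tells. Its arguments: {"type":"object","properties":{"commands":{"type":"array"},"gripper":{"type":"number"}},"required":["commands"]}

```bash
mkdir -p pics; ls; python3 - <<'E'
from rig import *
import cv2,numpy as np
s=read_state();print(s['time_s'],s['position'],s['tcp_rot'],s['opening'],s['force'])
for n in('top','scene'):
    c=capture(n);np.savez(n+'.npz',**c);cv2.imwrite(f'pics/{n}0.png',c['frame'][:,:,::-1])
    print(c['mtx'],c['dist_coeffs'],c['cam_to_world'])
E
```

```text
pics
0.0 [ 0.14963393 -0.60613277  0.24658129] [[ 2.39423444e-01 -1.46267556e-04  9.70915235e-01]
 [-9.70912968e-01  2.12981182e-03  2.39423206e-01]
 [-2.10288659e-03 -9.99997721e-01  3.67913815e-04]] 1.0012097304164713 [-0.54198396 -1.41577048  0.01772067]
[[382.79546885   0.         319.82014548]
 [  0.         382.79546885 203.04634382]
 [  0.           0.           1.        ]] [-0.09287084  0.          0.          0.          0.        ] [[-0.01215822 -0.99812864  0.05992826  0.48163033]
 [-0.99989377  0.01165416 -0.00875349 -0.01131874]
 [ 0.00803869 -0.06002833 -0.9981643   1.27623954]
 [ 0.          0.          0.          1.        ]]
[[452.86028676   0.         315.91816866]
 [  0.         452.86028676 200.78332857]
 [  0.           0.           1.        ]] [0.03074411 0.         0.         0.         0.        ] [[-0.70975005  0.37200833 -0.59821791  1.38388053]
 [ 0.70443142  0.36805573 -0.6068866   0.85447011]
 [-0.00558934 -0.85214129 -0.52328193  0.81909839]
 [ 0.          0.          0.          1.        ]]
```

View pics/top0.png

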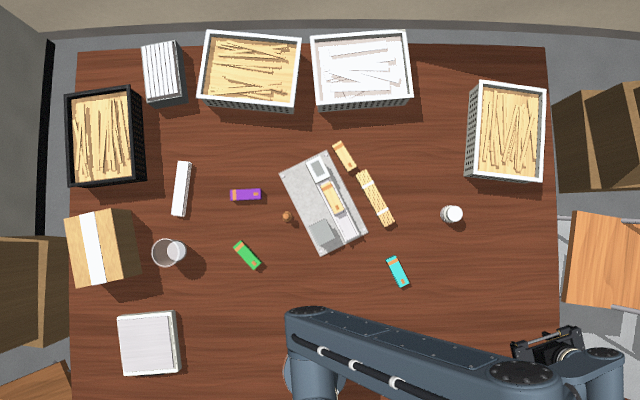

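View pics/scene0.png

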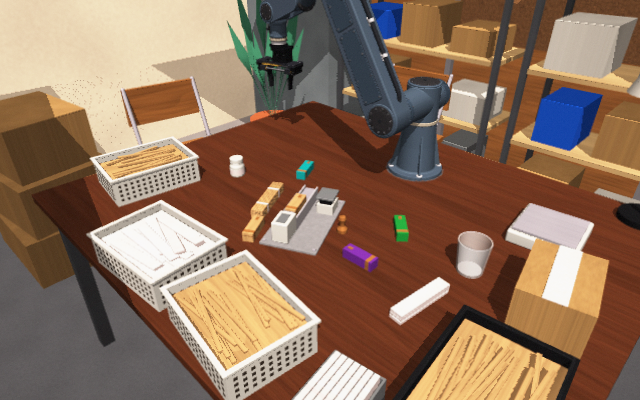

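The top view shows the ejector plate around (323,203), the white housing at (318,168), the wooden case in the channel at (332,196), and the key at (322,235). The mouth points to the lower right, near (350,240). 

Possible look-alikes for the case:
- spare case at (344,156)
- bundle at (376,198)
- purple case at (245,195)
- green case at (247,256)
- turquoise case at (398,271)

I choose the one in the channel between the housing and the mouth. Next I'll check it in a close crop and measure it.

```bash
cat >h.py <<'E'
import numpy as np,cv2
def load(n): return dict(np.load(n+'.npz'))
def plane(c,uv,z):
    uv=np.asarray(uv,float).reshape(-1,1,2)
    p=cv2.undistortPoints(uv,c['mtx'],c['dist_coeffs'])[:,0]
    T=c['cam_to_world'];d=np.c_[p,np.ones(len(p))]@T[:3,:3].T
    o=T[:3,3];return o+d*((np.asarray(z)-o[2])/d[:,2])[:,None]
def cloud(c):
    v,u=np.mgrid[0:400,0:640];p=cv2.undistortPoints(np.stack([u.ravel(),v.ravel()],1).astype(float)[:,None],c['mtx'],c['dist_coeffs'])[:,0]
    d=c['depth'].ravel()[:,None];P=np.c_[p,np.ones(len(p))]*d
    T=c['cam_to_world'];return (P@T[:3,:3].T+T[:3,3]).reshape(400,640,3)
E
python3 - <<'E'
from h import *
c=load('top');W=cloud(c);im=c['frame']
y0,x0=135,260
cv2.imwrite('pics/crop.png',cv2.resize(im[y0:y0+135,x0:x0+150,::-1],None,fx=5,fy=4.4*5/4.4,interpolation=cv2.INTER_CUBIC)[:600])
hsv=cv2.cvtColor(im,cv2.COLOR_RGB2HSV)
m=((hsv[...,1]<60)&(hsv[...,2]>70)).astype(np.uint8);m[:140]=0;m[265:]=0;m[:,:270]=0;m[:,385:]=0
m=cv2.morphologyEx(m,cv2.MORPH_CLOSE,np.ones((15,15)))
cs,_=cv2.findContours(m,cv2.RETR_EXTERNAL,cv2.CHAIN_APPROX_NONE);k=max(cs,key=cv2.contourArea)
print(cv2.minAreaRect(k),cv2.boxPoints(cv2.minAreaRect(k)))
for z in(0.0,0.01):
    P=plane(c,k[:,0],z)[:,:2]*1000;r=cv2.minAreaRect(P.astype(np.float32));print(z,r,cv2.boxPoints(r))
# depth-based pieces by height
sub=np.zeros((400,640),bool);sub[145:265,270:380]=1
for lo,hi,n in((.06,.08,'high'),(.03,.05,'floor'),(.003,.025,'base')):
    q=(sub&(W[...,2]>lo)&(W[...,2]<hi)).astype(np.uint8)
    cs,_=cv2.findContours(q,cv2.RETR_EXTERNAL,cv2.CHAIN_APPROX_NONE)
    for k in cs:
        if cv2.contourArea(k)<60: continue
        mm=np.zeros_like(q);cv2.drawContours(mm,[k],-1,1,-1);mm&=q
        P=W[mm>0];r=cv2.minAreaRect((P[:,:2]*1000).astype(np.float32))
        print(n,cv2.boundingRect(k),'zmed',np.median(P[:,2]).round(4),np.round(r[0],1),np.round(r[1],1),round(r[2],1))
E
```

```text
((335.5, 196.5), (93.4676284790039, 81.840087890625), 63.43495178222656) [[278.  173. ]
 [351.2 136.4]
 [393.  220. ]
 [319.8 256.6]]
0.0 ((580.630615234375, -75.381103515625), (313.8885498046875, 274.78155517578125), 26.0107364654541) [[ 379.33167  -20.73265]
 [ 499.83423 -267.6821 ]
 [ 781.92957 -130.02956]
 [ 661.427    116.91989]]
0.01 ((579.85498046875, -74.87918090820312), (311.4290771484375, 272.6285095214844), 26.01073455810547) [[ 380.1333    -20.658913]
 [ 499.69165  -265.6734  ]
 [ 779.57666  -129.09946 ]
 [ 660.0183    115.91504 ]]
high (309, 219, 26, 27) zmed 0.067 [461.1 -26.1] [69.3 57.9] 25.9
high (320, 181, 24, 34) zmed 0.069 [573.5 -57.6] [105.7  34.3] 25.9
high (305, 156, 25, 28) zmed 0.0711 [661.7 -14.8] [75.3 51.8] 25.2
floor (317, 182, 41, 59) zmed 0.0401 [536.5 -76. ] [204.8  50.5] 26.0
floor (356, 171, 24, 45) zmed 0.0319 [ 590.6 -190.5] [149.8  40.4] 28.1
base (278, 150, 90, 107) zmed 0.006 [561.9 -30.7] [323.7 189.4] 25.6
```

View pics/crop.png

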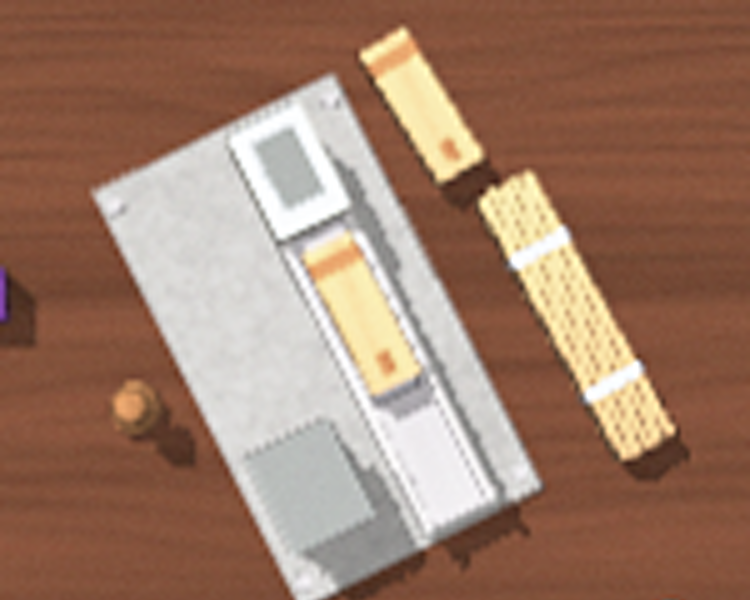

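The crop confirms it: a natural-wood case with an orange band lies in the channel between the white housing and the open mouth, and the key is at lower left. The sizes (case 105x34, z 69 mm; key 69x58, z 67 mm) match the description. The origin is at about (528,-79) mm with yaw 25.9°. I'll put the TCP at ejector (-35,39), which is world (0.480,-0.059), and turn +0.21 rad.

Emit:
play_rows --commands '[[[0.03,0.05,0],[0,0,0.02]],[[0.06,0.1,0],[0,0,0.04]],[[0.09,0.15,0],[0,0,0.06]],[[0.12,0.2,0],[0,0,0.08]],[[0.15,0.25,0],[0,0,0.1]],[[0.18,0.3,0],[0,0,0.12]],[[0.21,0.35,0],[0,0,0.14]],[[0.24,0.4,0],[0,0,0.16]],[[0.27,0.45,0],[0,0,0.18]],[[0.3,0.5,0],[0,0,0.21]]]' --gripper 0.063

```text
time_s: 1.35
position: [0.4504, -0.105, 0.2475]
tcp_rot: [[0.437, 0.0, 0.899], [-0.899, -0.0, 0.437], [0.0, -1.0, -0.0]]
force: [0.0, -0.1, -0.4]
opening: 0.725
```

Emit:
play_rows --commands '[[[0.02,0.03,-0.02],[0,0,0]],[[0.03,0.048,-0.05],[0,0,0]],[[0.03,0.048,-0.1],[0,0,0]],[[0.03,0.048,-0.1],[0,0,0]],[[0.03,0.048,-0.1],[0,0,0]],[[0.03,0.048,-0.1],[0,0,0]]]'

```text
time_s: 2.1
position: [0.4808, -0.0595, 0.1494]
tcp_rot: [[0.436, 0.004, 0.9], [-0.9, -0.001, 0.436], [0.003, -1.0, 0.003]]
force: [-0.2, -0.1, -0.6]
opening: 0.726
```

```bash
python3 - <<'E'
from rig import *
import cv2,numpy as np
s=read_state();print(s['time_s'],s['position'],s['tcp_rot'],s['opening'],s['force'])
c=capture('wrist');np.savez('w1.npz',pos=s['position'],rot=s['tcp_rot'],**c);cv2.imwrite('pics/w1.png',c['frame'][:,:,::-1])
print(c['hand_eye'])
E
```

```text
2.1 [ 0.48084728 -0.05953707  0.14937275] [[ 0.43598882  0.00373027  0.89994435]
 [-0.89994759 -0.00135218  0.43599599]
 [ 0.00284327 -0.99999213  0.00276751]] 0.7257893059078999 [-0.2008075  -0.11014872 -0.57981041]
[[ 9.99998919e-01  1.07466221e-03 -1.00333445e-03  6.65277847e-04]
 [ 1.25718275e-03 -2.71201666e-01  9.62521727e-01 -1.37723737e-01]
 [ 7.62279755e-04 -9.62521949e-01 -2.71202724e-01  7.39598641e-02]
 [ 0.00000000e+00  0.00000000e+00  0.00000000e+00  1.00000000e+00]]
```

View pics/w1.png

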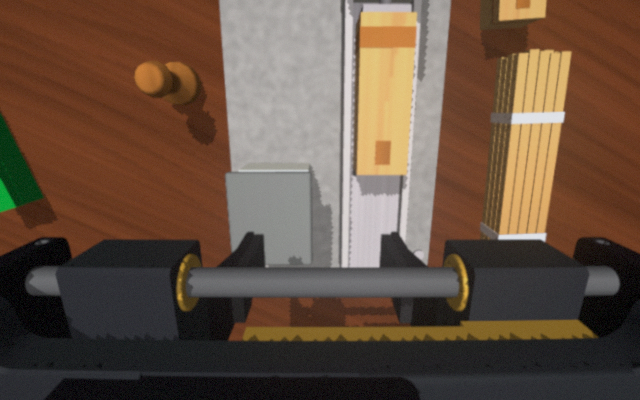

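The wrist view shows the fingers at columns 250 and 390. The left finger is over the key (230-312, 165-265) and the right one over the channel (345-410), with the case front at row 175. I'll measure the offsets in the tool frame.

```bash
python3 - <<'E'
from h import *
c=load('w1');T=np.eye(4);T[:3,:3]=c['rot'];T[:3,3]=c['pos']
c['cam_to_world']=T@c['hand_eye'];W=cloud(c);L=(W-c['pos'])@c['rot']*1000
ok=c['depth']>0;hsv=cv2.cvtColor(c['frame'],cv2.COLOR_RGB2HSV)
def rep(n,m):
    k,lab,st,_=cv2.connectedComponentsWithStats(m.astype(np.uint8));i=1+st[1:,4].argmax();P=L[lab==i]
    r=cv2.minAreaRect(P[:,[0,2]].astype(np.float32))
    print(n,st[i],'z',np.median(W[lab==i][:,2]).round(4),'toolx',np.percentile(P[:,0],[1,99]).round(1),'toolz',np.percentile(P[:,2],[1,99]).round(1),np.round(r[0],1),np.round(r[1],1),round(r[2],1))
v,u=np.mgrid[0:400,0:640];z=W[...,2]
rep('case',ok&(z>.06)&(z<.08)&(u>340)&(u<430)&(v<235)&(hsv[...,1]>70))
rep('key',ok&(z>.06)&(z<.08)&(u>215)&(u<330)&(v>150)&(v<235))
rep('floor',ok&(z>.034)&(z<.044)&(u>335)&(u<420)&(v<235)&(v>180))
rep('chan',ok&(z>.034)&(z<.055)&(u>335)&(u<420)&(v<235)&(v>180))
for side,uu in(('L',(235,265)),('R',(380,415))):
    m=ok&(u>uu[0])&(u<uu[1])&(v>232)&(v<262)&(c['depth']<.2);P=L[m]
    if len(P):print(side,len(P),np.percentile(P,[2,50,98],axis=0).round(1).tolist())
E
```

```text
case [ 355   12   62  163 8927] z 0.0706 toolx [23.4 57.3] toolz [ 32.5 130.1] [40.6 81.8] [ 35.1 101.7] 0.0
key [ 225  171   87   64 5307] z 0.0685 toolx [-65.7  -7.9] toolz [-13.  32.] [-37.1   9.3] [59.5 46.1] 0.2
floor [ 348  181   53   54 2660] z 0.0404 toolx [21.7 60.7] toolz [-24.1  19.8] [41.1 -2.4] [39.5 45.5] 0.2
chan [ 340  181   70   54 3538] z 0.0407 toolx [15.5 65.1] toolz [-23.9  20.6] [40.6 -1.5] [50.4 47.4] 0.1
L 735 [[-39.3, -8.3, -1.2], [-33.6, 7.8, 9.5], [-30.6, 23.4, 11.3]]
R 771 [[31.7, -9.6, 0.1], [35.5, 5.9, 9.7], [41.0, 22.5, 11.4]]
```

The channel centre is at tool x +40.8, the finger at +39, and the key spans -66 to -8 with its finger at -39. The yaw is within 0.2° and the case front is 31 mm ahead of the TCP, so it all fits. I'll go down to just above the key, then press.

Emit:
play_rows --commands '[[[0.0005,-0.001,-0.025],[0,0,0]],[[0.0005,-0.001,-0.045],[0,0,0]],[[0.0005,-0.001,-0.053],[0,0,0]],[[0.0005,-0.001,-0.053],[0,0,0]],[[0.0005,-0.001,-0.053],[0,0,0]]]'

```text
time_s: 2.78
position: [0.4808, -0.06, 0.0954]
tcp_rot: [[0.436, 0.002, 0.9], [-0.9, -0.001, 0.436], [0.001, -1.0, 0.001]]
force: [-0.6, -0.2, 0.1]
opening: 0.725
```

Emit:
play_rows --commands '[[[0,0,-0.002],[0,0,0]],[[0,0,-0.005],[0,0,0]],[[0,0,-0.005],[0,0,0]],[[0,0,-0.005],[0,0,0]]]'

```text
time_s: 3.28
position: [0.4808, -0.06, 0.0898]
tcp_rot: [[0.437, 0.001, 0.9], [-0.9, -0.0, 0.437], [0.001, -1.0, 0.001]]
force: [0.2, -0.0, 3.7]
opening: 0.722
```

Force 3.7 N with the tip at about 65 mm, as the key's height predicts. I'll press another 9 mm.

Emit:
play_rows --commands '[[[0,0,-0.002],[0,0,0]],[[0,0,-0.004],[0,0,0]],[[0,0,-0.006],[0,0,0]],[[0,0,-0.008],[0,0,0]],[[0,0,-0.009],[0,0,0]],[[0,0,-0.009],[0,0,0]],[[0,0,-0.009],[0,0,0]],[[0,0,-0.009],[0,0,0]],[[0,0,-0.009],[0,0,0]],[[0,0,-0.009],[0,0,0]]]'

```text
time_s: 4.53
position: [0.4805, -0.06, 0.0807]
tcp_rot: [[0.436, 0.001, 0.9], [-0.9, -0.0, 0.436], [0.001, -1.0, 0.001]]
force: [-0.6, -1.0, 5.8]
opening: 0.718
```

```bash
cat >look.py <<'E'
from rig import *
from h import *
import sys
n=sys.argv[1]
s=read_state();print(s['time_s'],s['position'],s['force'],s['moment'])
c=capture('wrist');np.savez(n+'.npz',pos=s['position'],rot=s['tcp_rot'],**c);cv2.imwrite(f'pics/{n}.png',c['frame'][:,:,::-1])
T=np.eye(4);T[:3,:3]=s['tcp_rot'];T[:3,3]=s['position'];c['cam_to_world']=T@c['hand_eye'];W=cloud(c);L=(W-s['position'])@s['tcp_rot']*1000
hsv=cv2.cvtColor(c['frame'],cv2.COLOR_RGB2HSV);z=W[...,2]
m=(c['depth']>0)&(z>.062)&(z<.08)&(abs(L[...,0]-40)<25)&(hsv[...,1]>70)
P=L[m];print('case n',m.sum(),'z',np.median(z[m]),'toolx',np.percentile(P[:,0],[1,99]).round(1),'toolz',np.percentile(P[:,2],[1,99]).round(1))
E
python3 look.py w2
```

```text
4.525 [ 0.48051378 -0.06001844  0.08067261] [-0.61812386 -1.00423017  5.77114027] [-0.01148582 -0.13095821 -0.06373794]
case n 17730 z 0.07049872473401343 toolx [23.4 57.4] toolz [ 11.3 109.9]
```

View pics/w2.png

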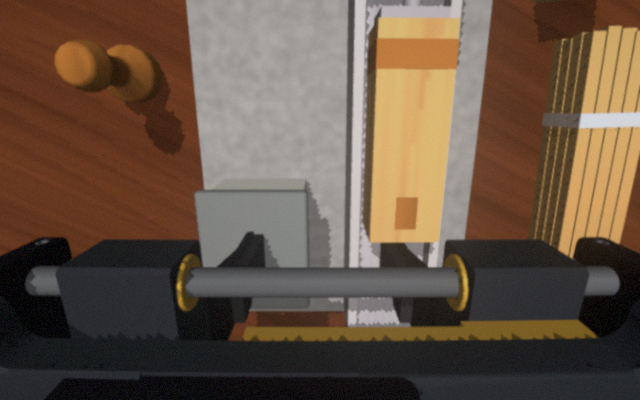

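The case is released and stands against the right finger (front edge at row 240). It has moved 21 mm forward, level and centred, while the left finger holds the key about 12 mm down. I'll hold to let it settle, recheck and hand in.

Emit:
play_rows --commands '[[[0,0,0],[0,0,0]],[[0,0,0],[0,0,0]],[[0,0,0],[0,0,0]],[[0,0,0],[0,0,0]],[[0,0,0],[0,0,0]],[[0,0,0],[0,0,0]]]'

```text
time_s: 5.32
position: [0.4805, -0.06, 0.0807]
tcp_rot: [[0.436, 0.001, 0.9], [-0.9, -0.0, 0.436], [0.001, -1.0, 0.001]]
force: [1.5, -0.7, 6.8]
opening: 0.725
```

```bash
python3 look.py w3 && python3 -c "
from rig import *
print(hand_in())"
```

```text
5.325 [ 0.48053492 -0.06000918  0.08069295] [ 1.52599934 -0.72146222  6.79380392] [ 0.08927606 -0.06593669 -0.16696257]
case n 17712 z 0.07052617011607781 toolx [23.4 57.4] toolz [ 11.4 109.9]
the job is handed in; nothing more can be done
None
```

I pressed the key with one finger and stopped the case with the other. The job is handed in with the key still held down; it gave no verdict.

**Last checks:**
- **Case:** it popped about 21 mm forward and did not move between the last two looks, 0.8 s apart. It is level (top at 70.5 mm) and within about 1 mm of the channel's middle line.
- **Key:** the fingertips are at about 56 mm, so the key is about 12 mm down, with roughly 6–7 N on the tool.
- **Other things:** I saw no contact with the stamp or bundle in the wrist picture before the hold. I did not look again at the others, but the arm passed well above them.

**One reading that disagreed:** the sideways force on the tool was noisy. It read about -1 N along the pop direction at first, then about +1 N. It therefore doesn't confirm how hard the case presses on the finger. That rests on the case standing still against the finger with the spring pusher behind it.

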